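# Turn a stack-nest sample tote and nest it in the docked one

### The arm

A 6-joint arm with a two-finger parallel gripper is mounted at the origin on a cart in front of the work surface, level with it; the furniture and walls round the work are solid. World frame = base frame: x ahead of the robot, y to its left, z up, the work surface at z = 0. Lengths are in m, angles in rad, forces in N, time in s.
With the tool pointing down it reaches from about 0.35 to 0.975 m from the base axis. Payload 4.9 kg.
Tool frame: the origin (TCP) lies midway between the tips of the shut fingers; the grasp point (between the pads) lies 19 mm behind it; z points along the fingers, y is the direction in which the jaws open and shut (so a half turn about z gives the same grasp; the last joint's range is limited). The gripper opens to 85 mm and grips with 20 to 120 N. Pads are 22 mm wide; open, the fingers measure 114 mm over their backs; the gripper's body (76 mm by 85 mm) begins 54 mm behind the grasp point. The pads swing forward as they close: fully open they stand 13 mm farther back than shut.
Start: joints at [-1.451, 0.053, 1.613, -0, 1.476, -0.119], TCP at [0.148, -0.607, 0.211] pointing down, gripper open.
Joint ranges: [-3.01, 3.01], [-1.01, 2.22], [0.06, 2.58], [-1.02, 4.17], [0.09, 2.62], [-3.14, 3.14]. Speed limits (rad/s): [2.57, 2.57, 3.14, 3.14, 3.14, 3.14].

### API

Orientations are given as a rotation vector (axis times angle).
In Python, from station import ctrl gives the robot as it stands.
- The arm moves only by the tool apply_moves, never from a script. Its argument "rows" is a list of rows, each a list of 6 numbers: the shift along the tool's x, y, z in cm, then the turn, a rotation vector about the tool's x, y, z in units of 5 degrees (1.0 is 5 degrees). In form: [[x, y, z, rx, ry, rz], ...]. A call has 1 to 20 rows; each row is the pose to reach, as a shift and turn from the pose measured when the call began, along the tool's axes at that moment; what a row does not reach only later rows make up. A row lasts 1/10 s, in which the tool goes at most 50 mm and 8.59 degrees, less where a joint would pass 70% of its speed; a pose out of reach is approached as far as the arm can. A call with a gripper value outside its range is refused whole. "grip" is the closure, from 0 (fully open) to 1 (shut), set as the call begins (left out, the last holds). The fingers move at their own pace and stop on an object; "squeeze" is the grip in N (left out, the last holds). Time passes only in rows, so rows that repeat a pose let the fingers close. It gives the time, the measured TCP pose, the force and the opening at its end, in the units of the state.
- ctrl.get_obs(): the state, without advancing time (a new reading comes with each control period).
- ctrl.get_image(name): name is "side" or "top"; returns a dict with "color" (480x640x3 uint8, blue, green, red), "mtx" (3x3 intrinsics, pixels), "rvec" (rotation vector, rad) and "tvec" (3), from world to camera coordinates, as OpenCV has them. Camera axes: x right, y down, z forward; pixel columns grow to the right and rows downward; lengths in m; the calibration is good to about 2 mm. A picture is of the moment at which its call begins. There is no depth.
- ctrl.finish_job(): hands the job in, once; it reports no verdict.
The state is a dict: "t": time; "q": joint angles; "dq": joint speeds; "effort": joint torques, N m; "tool_pos": TCP position; "tool_rot": TCP orientation; "contact_force": force on the tool from outside, world axes, zero at the start; "wrist_torque": the same for the moment, N m; "opening": finger opening in m.
Only numpy, scipy, OpenCV 4.12 (cv2) and the standard library are available. Lean on these libraries where they do the work, as an engineer would, in place of code of your own. Each camera call takes 0.05 s, during which the arm holds its last target.

### The job

Nest the loose grey tote in its twin standing in the metal dock: the two go inside one another only with blue end over blue end, and merely stack the other way round, so give it half a turn and lower it in until it sits fully home, holding it until it is home, then let go. The docked tote may stand anywhere along its dock, so feel for its mouth and follow its walls down gently, never pressing the totes together with more than 25 N, and leave the dropper bottle and the two brass weights where they are.

Things in the scene. Friction and masses are not known exactly. Their poses are not given: they have to be found in the camera images.
- tote_mid (a point): centre of the loose tote, half-way up (40 mm over its underside); x along its length to its blue end, y across, z up. An empty open grey box 80 mm tall, 0.15-0.31 kg, rim outside 110 x 63 mm. The top 16 mm of the long sides is an upright band 63 mm across: grip there, across the width, 9 mm below the rim. Starts with its blue end opposite to the docked tote's, give or take 40 degrees
- tote_blue (a point): middle of the loose tote's blue end at the rim: 55 mm from its centre along x, 80 mm over its underside
- tote: the loose tote; origin in the middle of its underside, axes as tote_mid. Walls taper to 88 x 36 mm at the foot; end walls 2 mm, long sides 3 mm thick. Outside, from the foot up to 34 mm, the blue end has one upright rib, the grey end two; above each rib the end wall has a slot open at the rim
- dock: metal plate 176 x 76 mm, 8 mm thick with a 10 mm upstand round it, fixed to the bench; origin in the middle of its underside, z up, x towards the blue end of the tote standing in it. That docked tote is the loose one's twin in every size: upright, empty, parallel to the dock, underside 8 mm over the origin
- dock_rim (a point): point on the dock's middle axis at the height of the docked tote's rim (88 mm over the dock's origin), axes as dock. The docked tote is gripped fast by a rubber pad up to 24 mm along x and up to 3.5 mm along y off this axis, either way; this offset is NOT measured. A foot too far off, or the wrong way round, stops on the rim with tote_mid 40 mm over this point
- dock_home (a point): point on the dock's middle axis, 82 mm over its origin, at the height of tote_mid when home; tote_mid then is off it by the docked tote's offset. Blue over blue, the foot drops in at the rim when within about 6 mm in x and 5 mm in y of the docked tote, then goes down 46 mm, the play shrinking to 1.5 mm all round as tapered walls push it sideways; 34 mm stay above the docked rim
- dropper_bottle: small dropper bottle with a red cap, 32 x 33 x 54 mm, bystander; origin under its middle
- weight_1: brass knob weight, 30 mm across, 40 mm tall, bystander; origin under its middle
- weight_2: brass knob weight, 24 mm across, 30 mm tall, bystander; origin under its middle

How it is judged:
By the outcome, as a careful person would: the job done as asked, in the order asked, and still so for the second after the job is handed in, with the robot touching nothing.
It also fails if it takes over 72 s, if anything falls off the work surface, if the arm or the gripper's body presses on something with over 40 N, if the wrist force passes 120 N, or if a joint passes its speed limit or range.

## Working session

There is one attempt and no reset: what is moved stays moved. The work goes in short steps, Python scripts to look and compute and a tool call to move; the robot and the scene stay as the last step left them, time stands still between calls to the robot, and variables do not carry over. Pictures are saved under pics/ and viewed, and the job is handed in when it is done.

Besides the shell and the picture viewer there is one more tool, called after ">>>" as name(argument=value, ...), one argument or row to a line, values as JSON. apply_moves: Moves the arm, as the interface text tells. Its arguments: {"type":"object","properties":{"rows":{"type":"array","items":{"type":"array","items":{"type":"number"}}},"grip":{"type":"number"},"squeeze":{"type":"number"}},"required":["rows"]}

```bash
ls; mkdir -p pics; python3 - <<'E'
from station import ctrl
import cv2,numpy as np
for n in("side","top"):
    d=ctrl.get_image(n); cv2.imwrite(f"pics/{n}0.png",d["color"]); print(n,d["mtx"].tolist(),d["rvec"],d["tvec"])
    R=cv2.Rodrigues(np.array(d["rvec"]))[0]; print((-R.T@np.array(d["tvec"]).reshape(3)))
print(ctrl.get_obs())
E
```

```text
pics
side [[517.4508840824544, 0.0, 323.7671668557039], [0.0, 517.4508840824544, 239.59965960968418], [0.0, 0.0, 1.0]] [ 0.73817215 -2.43117243  1.31198563] [0.41876492 0.21442608 0.66925544]
[0.09859537 0.59947741 0.5478606 ]
top [[507.89953993912815, 0.0, 321.29301857949173], [0.0, 507.89953993912815, 240.96915981156098], [0.0, 0.0, 1.0]] [ 2.1947035  -2.17475216  0.07990968] [-0.00719851  0.49458283  0.88773451]
[ 0.42899989 -0.00244223  0.92124355]
{'t': 0.1, 'q': array([-1.45101038e+00,  5.33134192e-02,  1.61418339e+00,  1.68065372e-05,
        1.47595686e+00, -1.18984386e-01]), 'dq': array([-0.00065102, -0.00108678, -0.00242137, -0.00042232,  0.00057775,
       -0.00065145]), 'effort': array([ 7.18236006e-04, -3.94906104e+01, -3.71365464e+01, -5.70278289e-06,
        3.94873510e-03, -7.34850516e-06]), 'tool_pos': array([ 0.14776008, -0.60666471,  0.20975603]), 'tool_rot': array([-3.11738349e+00, -3.73945105e-01, -2.50922141e-05]), 'contact_force': array([ 0.66017053, -0.01231723, -0.04376206]), 'wrist_torque': array([-0.07066145,  0.03399973,  0.00575461]), 'opening': 0.08538488721007378}
```

View pics/top0.png

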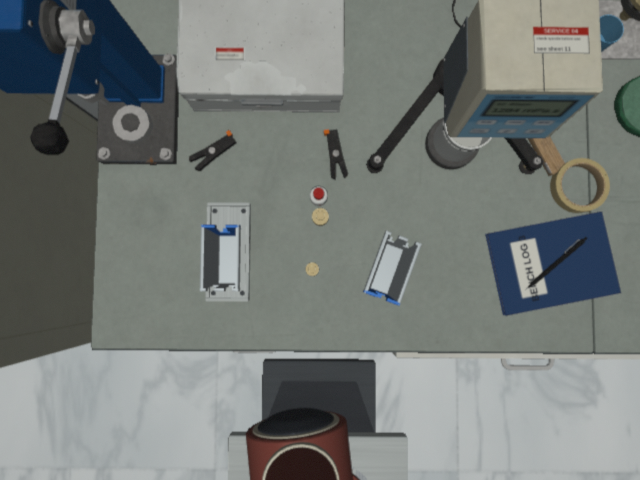

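View pics/side0.png

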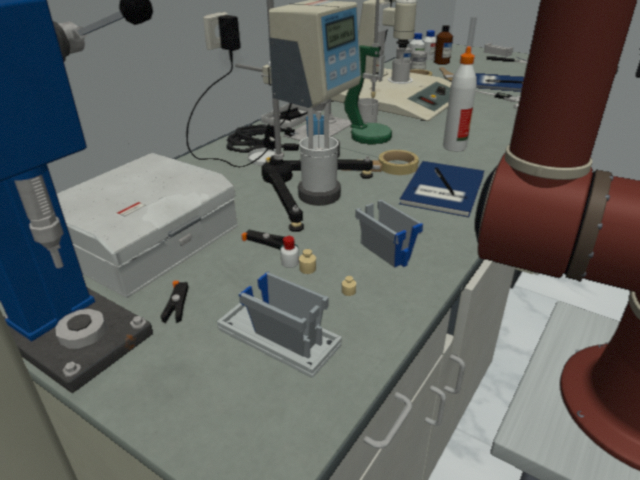

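The top view shows the dock at about (228,252) with its tote's blue end up (+x). The loose tote is at about (392,268), blue end at the lower left. I'll zoom in for corners.

```bash
python3 - <<'E'
import cv2
t=cv2.imread("pics/top0.png"); s=cv2.imread("pics/side0.png")
a=cv2.resize(t[190:320,190:260],None,fx=5,fy=5,interpolation=cv2.INTER_CUBIC)[:600]
b=cv2.resize(t[220:315,355:430],None,fx=5,fy=5,interpolation=cv2.INTER_CUBIC)
import numpy as np
a=cv2.resize(t[195:310,190:260],(350,575),interpolation=cv2.INTER_CUBIC)
b2=np.zeros((575,375,3),np.uint8); b2[:475]=b
cv2.imwrite("pics/tz.png",np.hstack([a,b2]))
cv2.imwrite("pics/sz1.png",cv2.resize(s[265:375,210:350],None,fx=5,fy=5,interpolation=cv2.INTER_CUBIC))
cv2.imwrite("pics/sz2.png",cv2.resize(s[190:275,345:435],None,fx=6,fy=6,interpolation=cv2.INTER_CUBIC))
E
```

```text
(no output)
```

View pics/tz.png

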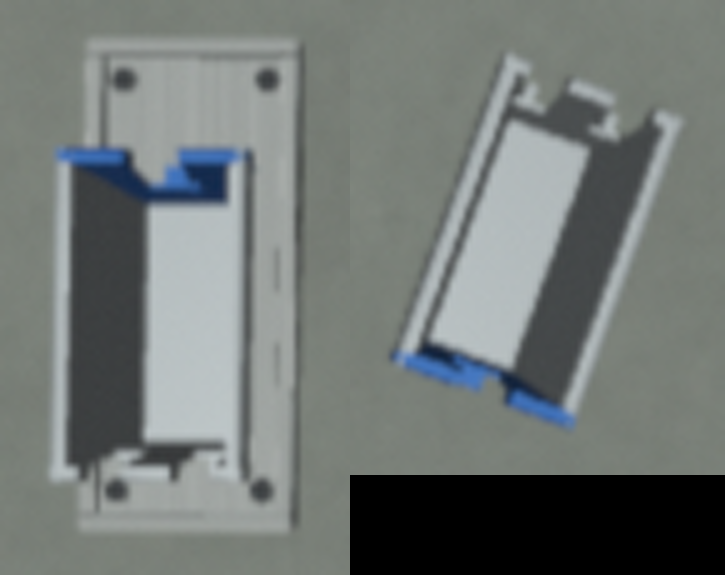

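View pics/sz1.png

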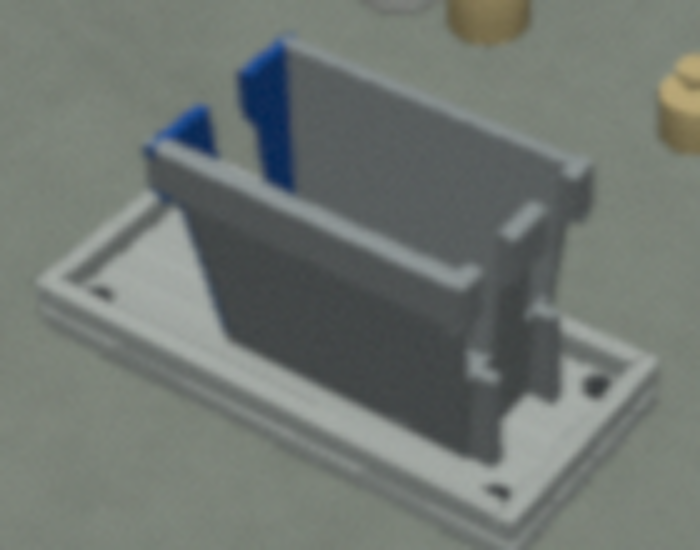

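View pics/sz2.png

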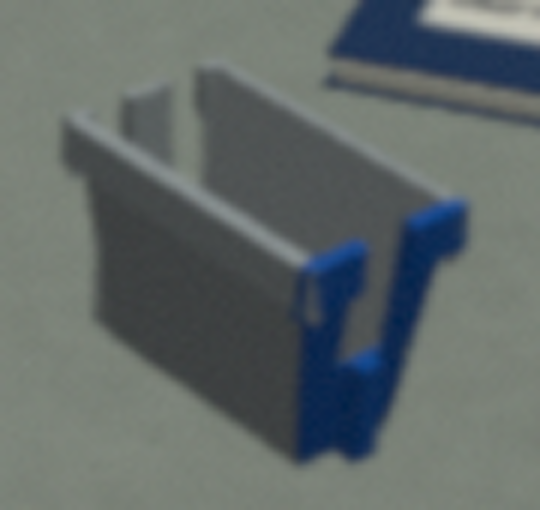

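```bash
cat > h.py <<'E'
import numpy as np,cv2
from scipy.optimize import least_squares
from station import ctrl
cams={}
for n in("side","top"):
    d=ctrl.get_image(n); cams[n]=(np.array(d["mtx"]),np.array(d["rvec"]).reshape(3),np.array(d["tvec"]).reshape(3))
def proj(n,P):
    K,r,t=cams[n]; return cv2.projectPoints(np.atleast_2d(P).astype(float),r,t,K,None)[0].reshape(-1,2)
def fit(obs,model,z,x0):
    # obs: {cam: Nx2}; model Nx2
    def pts(p):
        c,s=np.cos(p[2]),np.sin(p[2]); M=model@np.array([[c,s],[-s,c]])
        return np.c_[M+p[:2],np.full(len(M),z)]
    f=lambda p:np.concatenate([(proj(n,pts(p))-o).ravel() for n,o in obs.items()])
    r=least_squares(f,x0); return r.x,f(r.x).reshape(-1,2)
rim=np.array([[55,31.5],[55,-31.5],[-55,-31.5],[-55,31.5]])/1e3 # blue L, blue R, grey R, grey L (body axes)
def uz(p,o,s): return np.array(o)+(np.array(p,float)+.5)/s-.5
E
python3 - <<'E'
from h import *
np.set_printoptions(precision=4,suppress=True)
D={"top":uz([(57,150),(249,150),(244,483),(50,483)],(190,195),5),"side":uz([(148,150),(288,38),(592,165),(478,275)],(210,265),5)}
# loose: blue L is on -y side (blue faces -x)
L={"top":uz([(572-350,427),(394-350,357),(510-350,53),(682-350,118)],(355,220),5),"side":uz([(467,203),(303,268),(68,115),(205,65)],(345,190),6)}
dk=np.array([[88,38],[88,-38],[-88,-38],[-88,38]])/1e3
K={"top":uz([(85,38),(300,40),(295,532),(77,530)],(190,195),5),"side":uz([(38,285),(660,365),(512,525)],(210,265),5)}
for nm,o,z,x0 in(("dock tote",D,.088,(.4,.15,0)),("loose",L,.08,(.4,-.1,2.8))):
    for k in (o,{"top":o["top"]},{"side":o["side"]}):
        p,r=fit(k,rim,z,x0); print(nm,list(k),p,np.degrees(p[2]),abs(r).max()); 
p,r=fit({"top":K["top"]},dk,.018,(.4,.15,0));print("dock",p,np.degrees(p[2]),abs(r).max())
for a in ((.1,.03,1.7,-0,1.4,-.1),):pass
E
```

```text
dock tote ['top', 'side'] [0.4601 0.1645 0.0214] 1.2255049851124387 2.2222400235630744
dock tote ['top'] [0.4604 0.1639 0.0066] 0.3760469371117028 0.2678570867398662
dock tote ['side'] [0.4595 0.1654 0.0379] 2.171281669432331 2.5398644973942623
loose ['top', 'side'] [ 0.448  -0.1203  2.7905] 159.88132291677428 2.0703389941732553
loose ['top'] [ 0.4477 -0.1209  2.7865] 159.65566106972489 0.8089724382568875
loose ['side'] [ 0.4476 -0.118   2.7981] 160.3212882256335 1.9339651616697324
dock [0.4747 0.1642 0.0079] 0.45059577267213047 0.3731463015314205
```

Both cameras agree to about 2 mm. The docked tote's centre is (0.460, 0.164), about 14 mm along −x from the dock's centre. The loose tote is at (0.448, −0.120) with yaw 160°. Next I'll work out the first move.

```bash
cat >> h.py <<'E'
from scipy.spatial.transform import Rotation as Ro
def goal(p,yaw):
    """tool-axis row (cm, 5deg) to TCP p with tool x at yaw, pointing down"""
    o=ctrl.get_obs(); R=Ro.from_rotvec(o["tool_rot"]); c,s=np.cos(yaw),np.sin(yaw)
    G=Ro.from_matrix(np.array([[c,s,0],[s,-c,0],[0,0,-1]]))
    return np.round(np.r_[R.inv().apply(np.array(p)-o["tool_pos"])*100,np.degrees((R.inv()*G).as_rotvec())/5],2)
E
python3 - <<'E'
from h import *
print(goal((.448,-.120,.2),np.radians(159.8-180)))
E
```

```text
[ 4.069e+01 -4.022e+01  1.080e+00 -1.000e-02  0.000e+00  6.780e+00]
```

>>> apply_moves(
  rows=[
    [2.5,-2.5,0,0,0,0.4],
    [5.5,-5.5,0,0,0,0.9],
    [8.5,-8.5,0,0,0,1.4],
    [11.5,-11.5,0,0,0,1.9],
    [14.5,-14.5,0,0,0,2.4],
    [17.5,-17.5,0,0,0,2.9],
    [20.5,-20.5,0,0,0,3.4],
    [23.5,-23.5,0,0,0,3.9],
    [26.5,-26.3,0,0,0,4.4],
    [29.5,-29.2,0.3,0,0,4.9],
    [32.5,-32.2,0.6,0,0,5.4],
    [35.5,-35.2,0.8,0,0,5.9],
    [38,-37.6,1,0,0,6.4],
    [40,-39.5,1.1,0,0,6.7],
    [40.7,-40.2,1.1,0,0,6.8],
    [40.7,-40.2,1.1,0,0,6.8],
    [40.7,-40.2,1.1,0,0,6.8],
  ],
  grip=0,
  squeeze=30,
)

```text
t: 2.0
tool_pos: [0.448, -0.1203, 0.1998]
tool_rot: [-3.092, 0.553, 0.001]
contact_force: [-0.4, -0.7, -0.4]
opening: 0.0855
```

```bash
python3 - <<'E'
from h import *
print(goal((.448,-.120,.049),np.radians(159.8-180)),ctrl.get_obs()["q"],ctrl.get_obs()["contact_force"])
E
```

```text
[-1.000e-02 -8.000e-02  1.508e+01 -0.000e+00  0.000e+00 -3.000e-02] [-4.24376209e-01 -3.42852945e-01  1.98655597e+00  3.37063391e-04
  1.49821713e+00  1.50194022e+00] [-0.24206375  0.44839045 -1.17910705]
```

Joint 6 is at 86°, as predicted. I'll descend part way and look before closing.

>>> apply_moves(
  rows=[
    [0,0,2,0,0,0],
    [0,0,5,0,0,0],
    [0,0,8,0,0,0],
    [0,0,10,0,0,0],
    [0,0,11,0,0,0],
    [0,0,11,0,0,0],
  ],
)

```text
t: 2.7
tool_pos: [0.4466, -0.1209, 0.0884]
tool_rot: [-3.091, 0.557, 0.005]
contact_force: [-0.4, -0.1, 0.4]
opening: 0.0855
```

```bash
python3 - <<'E'
from h import *
a=ctrl.get_image("top")["color"];b=ctrl.get_image("side")["color"]
A=cv2.resize(a[200:330,335:435],(400,520),interpolation=cv2.INTER_CUBIC);B=cv2.resize(b[150:280,340:440],(400,520),interpolation=cv2.INTER_CUBIC)
cv2.imwrite("pics/g1.png",np.hstack([A,B]))
E
```

```text
(no output)
```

View pics/g1.png

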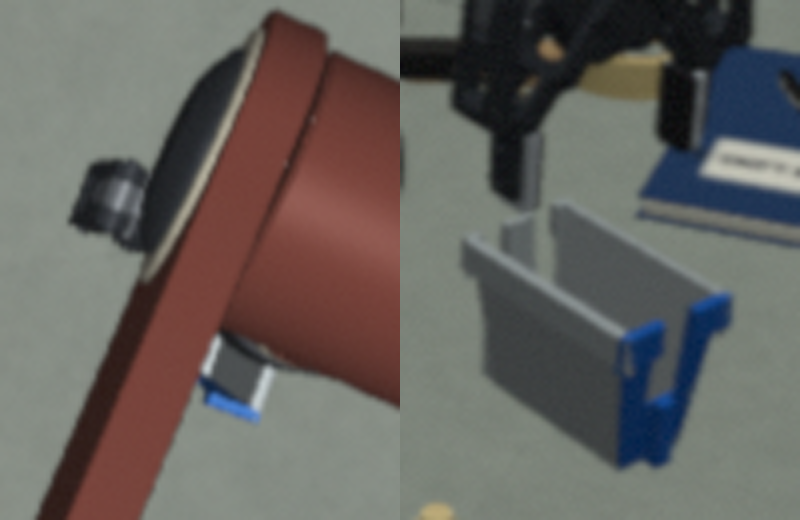

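```bash
python3 - <<'E'
from h import *
o=ctrl.get_obs();p=o["tool_pos"];R=Ro.from_rotvec(o["tool_rot"]).as_matrix()
for s in(-1,1):
  for dz in (0,-.013):
    for e in(.0427,.057):
      q=p+R@np.array([0,s*e,dz]); u=proj("side",q)[0]; print(s,dz,e,q,u,(u-[340,150])*4+[400,0])
print(goal((.448,-.120,.049),np.radians(159.8-180)))
E
```

```text
-1 0 0.0427 [ 0.46366262 -0.08119326  0.09130283] [369.49184664 216.80986223] [517.96738656 267.23944893]
-1 0 0.057 [ 0.46864075 -0.06778773  0.0913062 ] [363.06908634 219.32501911] [492.27634535 277.30007642]
-1 -0.013 0.0427 [ 0.46363317 -0.0811856   0.1043028 ] [369.83836163 210.27975632] [519.3534465  241.11902527]
-1 -0.013 0.057 [ 0.46861131 -0.06778007  0.10430617] [363.36615968 212.76365696] [493.46463872 251.05462783]
1 0 0.0427 [ 0.43393305 -0.16125144  0.09128269] [405.8578855  202.56889912] [663.431542   210.27559648]
1 0 0.057 [ 0.42895491 -0.17465697  0.09127932] [411.63355417 200.30714373] [686.53421666 201.22857492]
1 -0.013 0.0427 [ 0.4339036  -0.16124378  0.10428266] [406.46889427 196.22169629] [665.87557709 184.88678514]
1 -0.013 0.057 [ 0.42892547 -0.1746493   0.10427929] [412.2841548  193.98991652] [689.13661922 175.95966607]
[-0.13 -0.09  4.23 -0.   -0.03 -0.03]
```

```bash
python3 - <<'E'
from h import *
b=ctrl.get_image("side")["color"]
for i in range(2): print(ctrl.get_obs()["tool_pos"],ctrl.get_obs()["t"])
B=cv2.resize(b[110:240,330:450],None,fx=5,fy=5,interpolation=cv2.INTER_CUBIC)
B=cv2.convertScaleAbs(B,alpha=2,beta=20)
o=ctrl.get_obs();p=o["tool_pos"];R=Ro.from_rotvec(o["tool_rot"]).as_matrix()
for dz,c in((0,(0,0,255)),(-.013,(0,255,0)),(-.032,(255,0,255))):
  for s in(-1,1):
    u=(proj("side",p+R@np.array([0,s*.0427,dz]))[0]-[330,110])*5; cv2.circle(B,tuple(int(v) for v in u),3,c,-1)
cv2.imwrite("pics/g2.png",B[:600])
E
```

```text
[ 0.44829267 -0.12089118  0.09052529] 3.15
[ 0.44829267 -0.12089118  0.09052529] 3.15
```

View pics/g2.png

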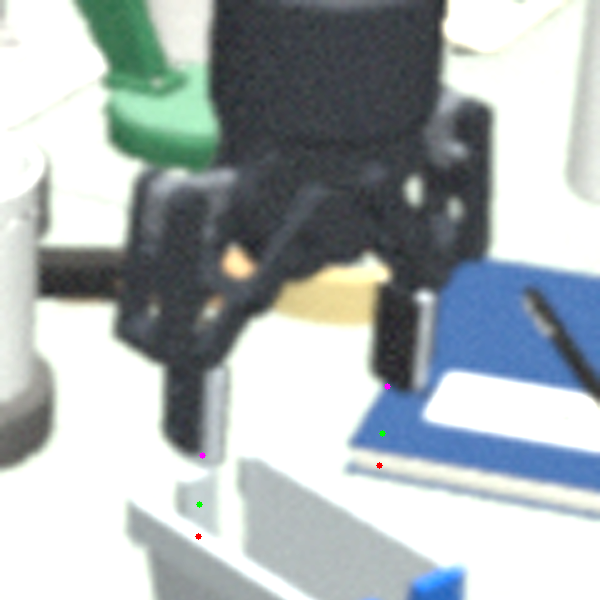

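>>> apply_moves(
  rows=[
    [0,0.05,1.5,0,0,0],
    [0,0.05,3,0,0,0],
    [0,0.05,4,0,0,0],
    [0,0.05,4.1,0,0,0],
    [0,0.05,4.1,0,0,0],
  ],
)

```text
t: 3.65
tool_pos: [0.4481, -0.1213, 0.0495]
tool_rot: [-3.092, 0.555, -0.001]
contact_force: [0.5, 0.1, -0.7]
opening: 0.0852
```

```bash
cat > look.py <<'E'
from h import *
import sys
def look(name,u0,v0,w=120,h=110,cam="side",pts=()):
    b=ctrl.get_image(cam)["color"];o=ctrl.get_obs();p=o["tool_pos"];R=Ro.from_rotvec(o["tool_rot"]).as_matrix()
    B=cv2.convertScaleAbs(cv2.resize(b[v0:v0+h,u0:u0+w],None,fx=5,fy=5,interpolation=cv2.INTER_CUBIC),alpha=1.8,beta=20)
    for dz,c in((0,(0,0,255)),(-.019,(0,255,0))):
      for s in(-1,1):
        u=(proj(cam,p+R@np.array([0,s*o["opening"]/2,dz]))[0]-[u0,v0])*5; cv2.circle(B,tuple(int(v) for v in u),3,c,-1)
    for q in pts:
        u=(proj(cam,q)[0]-[u0,v0])*5; cv2.circle(B,tuple(int(v) for v in u),3,(255,255,0),-1)
    cv2.imwrite("pics/%s.png"%name,B); print(p.round(4),o["contact_force"].round(2),o["opening"])
E
python3 -c "
from look import *
look('g3',330,150)"
```

```text
[ 0.4488 -0.1216  0.0504] [ 0.43  0.12 -0.45] 0.0855630552914529
```

View pics/g3.png

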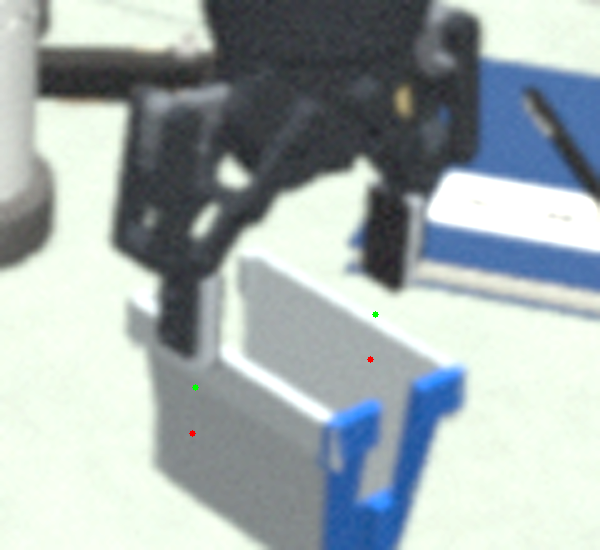

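```bash
python3 -c "
from look import *
look('g4',340,205,110,110,'top')
o=ctrl.get_obs();p=o['tool_pos'];R=Ro.from_rotvec(o['tool_rot']).as_matrix()
print((np.array(proj('top',p+R@np.array([0,-.057,-.06])))-[340,205])*5)
print(o['q'])
"
```

```text
[ 0.4486 -0.1216  0.0502] [-0.72  0.99 -0.27] 0.08549797854966942
[[110.61921482 242.87820484]]
[-4.25214321e-01 -1.82305473e-01  2.11839437e+00  4.22597957e-04
  1.20333533e+00  1.50082178e+00]
```

View pics/g4.png

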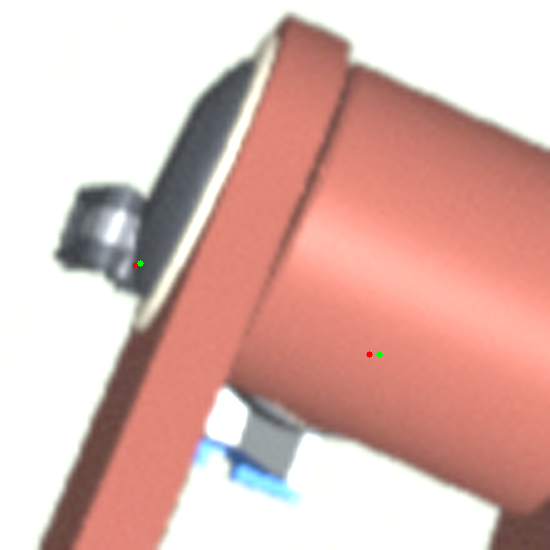

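>>> apply_moves(
  rows=[
    [0,-0.1,0.7,0,0,0],
    [0,-0.1,1.4,0,0,0],
    [0,-0.1,1.5,0,0,0],
    [0,-0.1,1.5,0,0,0],
  ],
)

```text
t: 4.35
tool_pos: [0.4484, -0.1204, 0.0343]
tool_rot: [-3.092, 0.555, -0.001]
contact_force: [0.2, 0.6, 0.7]
opening: 0.0852
```

```bash
python3 -c "
from look import *
look('g5',330,150)"
```

```text
[ 0.4491 -0.1207  0.0353] [-0.44 -1.06  0.75] 0.08550957576142913
```

View pics/g5.png

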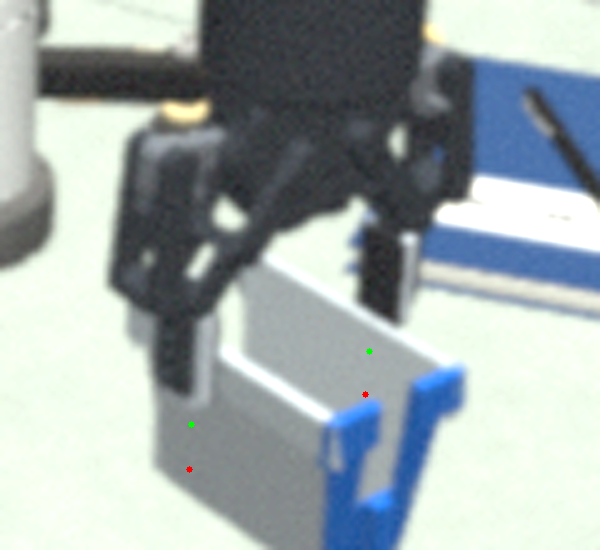

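>>> apply_moves(
  rows=[
    [-0.2,0,0.4,0,0,0],
    [-0.4,0,0.8,0,0,0],
    [-0.4,0,0.8,0,0,0],
    [-0.4,0,0.8,0,0,0],
  ],
)

```text
t: 4.9
tool_pos: [0.4451, -0.1192, 0.0269]
tool_rot: [3.092, -0.555, 0.003]
contact_force: [-0.9, 0.2, 0.5]
opening: 0.0854
```

>>> apply_moves(
  rows=[
    [0,0,0,0,0,0],
    [0,0,0,0,0,0],
    [0,0,0,0,0,0],
    [0,0,0,0,0,0],
    [0,0,0,0,0,0],
    [0,0,0,0,0,0],
    [0,0,0,0,0,0],
    [0,0,0,0,0,0],
  ],
  grip=0.5,
  squeeze=30,
)

```text
t: 5.7
tool_pos: [0.4453, -0.1194, 0.0273]
tool_rot: [3.092, -0.555, 0.004]
contact_force: [-1.6, -0.9, 3.7]
opening: 0.0625
```

```bash
python3 -c "
from look import *
look('g6',330,150)"
```

```text
[ 0.4453 -0.1194  0.0273] [-1.58 -0.71  5.33] 0.06283424512523893
```

View pics/g6.png

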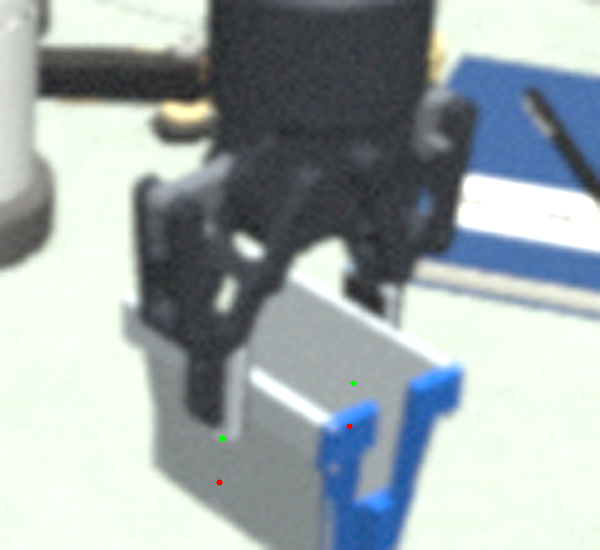

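>>> apply_moves(
  rows=[
    [0,0,-0.5,0,0,0],
    [0,0,-2,0,0,0],
    [0,0,-4,0,0,0],
    [0,0,-6,0,0,0],
    [0,0,-8,0,0,0],
    [0,0,-10,0,0,0],
    [0,0,-12,0,0,0],
    [0,0,-13.5,0,0,0],
    [0,0,-14.5,0,0,0],
    [0,0,-15,0,0,0],
    [0,0,-15,0,0,0],
    [0,0,-15,0,0,0],
  ],
  squeeze=40,
)

```text
t: 7.05
tool_pos: [0.4445, -0.119, 0.1763]
tool_rot: [-3.092, 0.555, -0.001]
contact_force: [-1.1, -0.3, -3.1]
opening: 0.0622
```

```bash
python3 -c "
from look import *
look('g7',330,60,120,120)
o=ctrl.get_obs()
print(o['wrist_torque'],o['q'])
print(goal((.4,0.02,.23),np.radians(75)))"
```

```text
[ 0.4445 -0.119   0.1762] [-0.28 -0.59 -3.59] 0.06251635124191904
[0.00923474 0.04214501 0.02281024] [-4.23754811e-01 -3.37469373e-01  2.02185889e+00  2.14875752e-04
  1.45667622e+00  1.50242387e+00]
[-9.000e+00 -1.149e+01 -5.380e+00  0.000e+00 -1.000e-02 -1.907e+01]
```

View pics/g7.png

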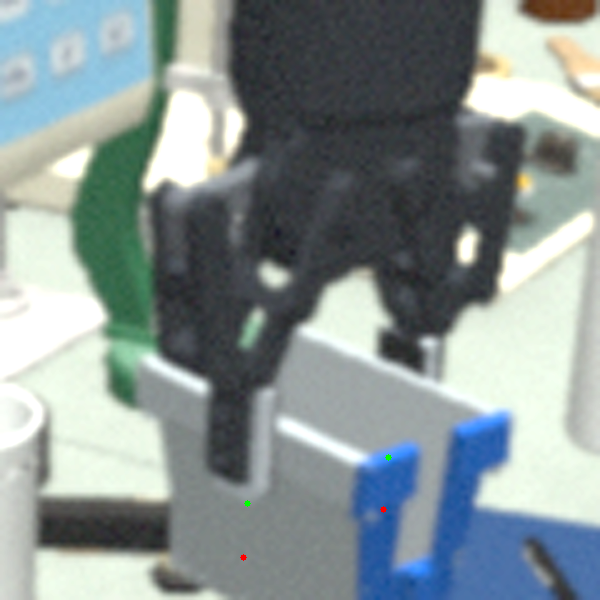

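>>> apply_moves(
  rows=[
    [-0.4,-0.5,-0.3,0,0,-0.8],
    [-1,-1.3,-0.7,0,0,-2.2],
    [-1.7,-2.2,-1,0,0,-3.6],
    [-2.4,-3,-1.4,0,0,-5],
    [-3.1,-3.9,-1.7,0,0,-6.4],
    [-3.8,-4.8,-2,0,0,-7.8],
    [-4.5,-5.6,-2.2,0,0,-9.2],
    [-5.2,-6.5,-2.5,0,0,-10.6],
    [-5.8,-7.4,-2.5,0,0,-12],
    [-6.5,-8.2,-2.5,0,0,-13.4],
    [-7.2,-9.1,-2.5,0,0,-14.8],
    [-7.8,-10,-2.5,0,0,-16.2],
    [-8.4,-10.8,-2.5,0,0,-17.6],
    [-9,-11.5,-2.5,0,0,-19],
  ],
)

```text
t: 8.6
tool_pos: [0.3997, 0.0206, 0.2006]
tool_rot: [-2.493, -1.911, 0.0]
contact_force: [0.7, -0.0, -2.4]
opening: 0.0623
```

```bash
python3 -c "
from look import *
print(ctrl.get_obs()['q'])
print(goal((.46,0.164,.19),np.radians(180.4)))"
```

```text
[-1.34725902e-01 -5.28311640e-01  2.11557050e+00  2.08780033e-04
  1.55464307e+00  1.32200603e-01]
[ 15.41   2.05   1.07  -0.    -0.   -21.14]
```

>>> apply_moves(
  rows=[
    [0.5,0.1,0,0,0,-0.8],
    [1.5,0.2,0,0,0,-2.2],
    [2.6,0.3,0,0,0,-3.6],
    [3.7,0.5,0,0,0,-5],
    [4.8,0.6,0,0,0,-6.4],
    [5.9,0.8,0,0,0,-7.8],
    [7,0.9,0,0,0,-9.2],
    [8.1,1.1,0,0,0,-10.6],
    [9.2,1.2,0,0,0,-12],
    [10.3,1.4,0,0,0,-13.4],
    [11.4,1.5,0.2,0,0,-14.8],
    [12.5,1.7,0.4,0,0,-16.2],
    [13.6,1.8,0.6,0,0,-17.6],
    [14.5,1.9,0.8,0,0,-19],
    [15.2,2,1,0,0,-20.4],
    [15.4,2.05,1.1,0,0,-21.1],
    [15.4,2.05,1.1,0,0,-21.1],
    [15.4,2.05,1.1,0,0,-21.1],
  ],
)

```text
t: 10.5
tool_pos: [0.4601, 0.1635, 0.1894]
tool_rot: [0.001, -3.141, 0.0]
contact_force: [-0.3, -0.5, -2.3]
opening: 0.0624
```

```bash
python3 -c "
from look import *
o=ctrl.get_obs();print(o['q'],o['tool_pos'],o['tool_rot'],o['contact_force'])
look('h1',215,195,130,120)
look('h2',170,180,130,120,'top')
"
```

```text
[ 1.88950245e-01 -2.69954881e-01  1.94634196e+00  1.39550676e-04
  1.46545872e+00 -1.38325691e+00] [0.46009078 0.16357076 0.18960986] [ 2.19286405e-03 -3.14131724e+00 -1.39712232e-04] [ 1.41429415  0.11047804 -3.1237549 ]
[0.4601 0.1636 0.1897] [ 0.58 -0.59 -3.36] 0.06258396321878822
[0.4601 0.1637 0.1897] [-0.07  0.71 -3.38] 0.06254137546181963
```

View pics/h1.png

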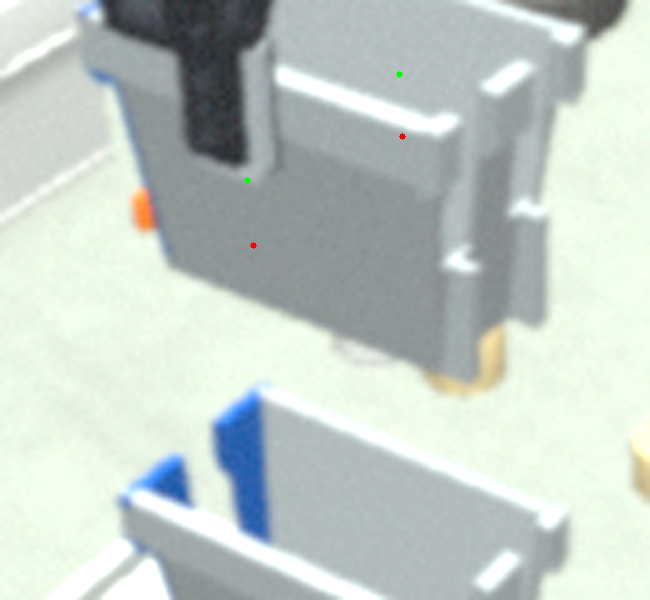

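View pics/h2.png

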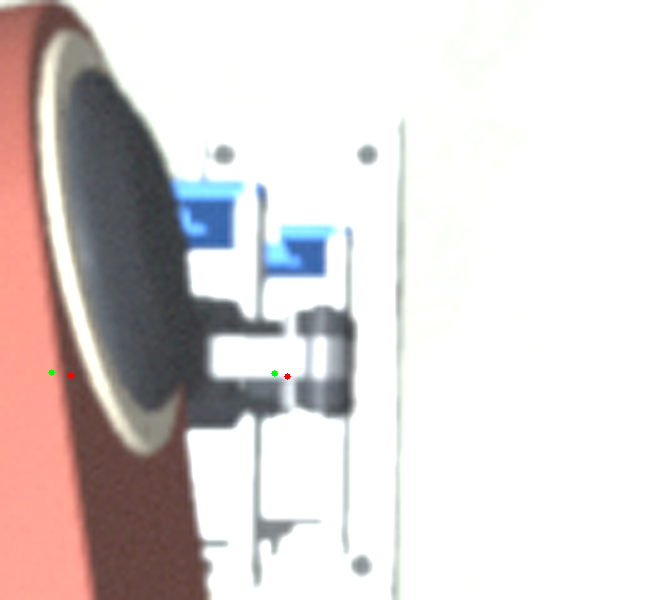

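```bash
python3 - <<'E'
from h import *
b=ctrl.get_image("side")["color"]
cv2.imwrite("pics/i1.png",cv2.resize(b[180:290,215:345],None,fx=6,fy=6,interpolation=cv2.INTER_CUBIC)[:600])
cv2.imwrite("pics/i2.png",cv2.resize(b[260:360,220:345],None,fx=6,fy=6,interpolation=cv2.INTER_CUBIC)[:600])
b=ctrl.get_image("top")["color"]
cv2.imwrite("pics/i3.png",cv2.resize(b[205:305,190:260],None,fx=6,fy=6,interpolation=cv2.INTER_CUBIC))
E
```

```text
(no output)
```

View pics/i1.png

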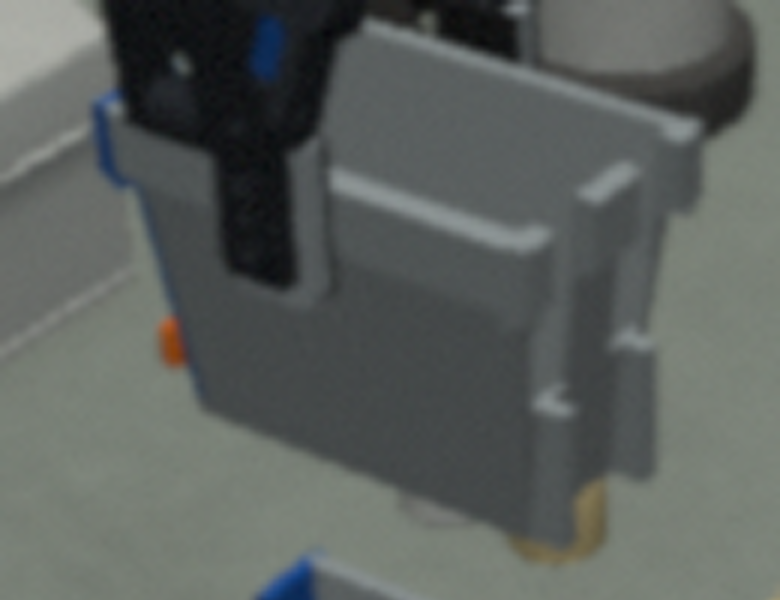

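View pics/i2.png

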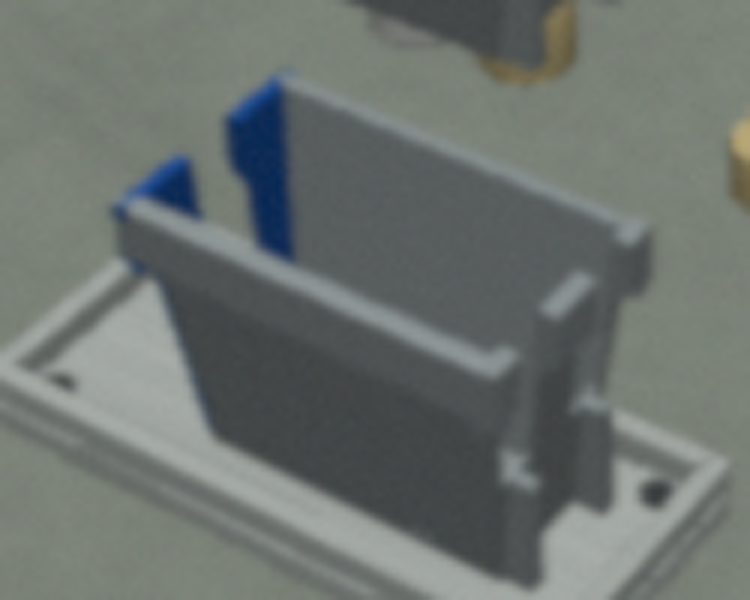

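View pics/i3.png

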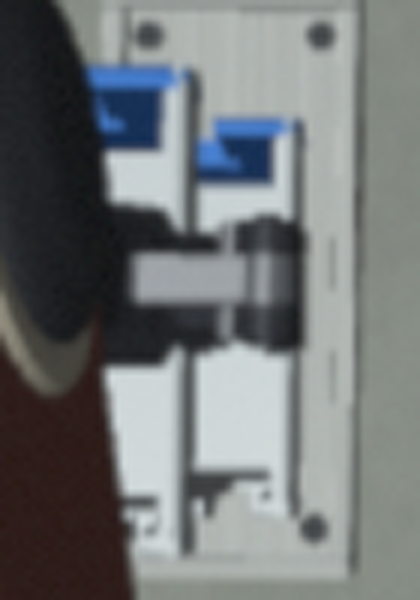

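```bash
python3 - <<'E'
from h import *
np.set_printoptions(precision=4,suppress=True)
F={"bL":(55,31.5,80),"bR":(55,-31.5,80),"gR":(-55,-31.5,80),"gL":(-55,31.5,80),"fbL":(44,18,0)}
def fit3(obs,x0,zfix=None,top_w=1):
    M={c:np.array([F[k] for k,_ in l])/1e3 for c,l in obs.items()}
    U={c:np.array([u for _,u in l]) for c,l in obs.items()}
    def f(p):
        if zfix is not None:p=np.r_[p[:2],zfix,p[3]]
        R=Ro.from_euler("z",p[3]).as_matrix()
        return np.concatenate([(proj(c,M[c]@R.T+p[:3])-U[c]).ravel() for c in obs])
    r=least_squares(f,x0); return r.x,f(r.x).reshape(-1,2)
g=lambda o,s,d:[(k,uz(v,o,s)) for k,v in d.items()]
T=(190,205)
held={"side":g((215,180),6,{"bL":(96,99),"gL":(518,252),"gR":(702,127),"fbL":(205,408)}),"top":g(T,6,{"bR":(191,68),"gR":(190,554)})}
dock={"side":g((220,260),6,{"bL":(115,208),"gL":(493,380),"gR":(650,232),"bR":(286,70),"fbL":(215,436)}),"top":g(T,6,{"bR":(301,120),"gR":(294,516)})}
for n,o,z in(("held",held,.1624),("dock",dock,.008)):
    for zz in(None,z):
        p,r=fit3(o,(.46,.164,z,0),zz); print(n,p,np.degrees(p[3]));print(r.T)
    p,r=fit3({"top":o["top"]},(.46,.164,z,0),z); print("toponly",p,np.degrees(p[3]))
    p,r=fit3({"side":o["side"]},(.46,.164,z,0),z); print("sideonly",p,np.degrees(p[3]))
E
```

```text
held [ 0.4577  0.1631  0.1608 -0.0044] -0.25186893554793893
[[-0.4293  0.669   0.3664  0.6578  0.7372 -1.3779]
 [ 0.4984  0.5424 -0.8093  0.0002 -1.1364 -0.1092]]
held [ 0.4571  0.1637  0.1624 -0.0026] -0.14737359342261966
[[-0.5606  0.8375  0.5203  0.5793 -0.0558 -2.0349]
 [-0.2533 -0.2771 -1.6528 -0.5852 -0.8668  0.3643]]
toponly [0.456  0.1623 0.226  0.0215] 1.2327708252125504
sideonly [ 0.4563  0.1651  0.0995 -0.0181] -1.0362785255962048
dock [ 0.4621  0.1641  0.0047 -0.0052] -0.29956246953050186
[[ 0.0767 -0.0232  0.5427  0.0502 -0.0197  0.1619 -0.4117]
 [-0.6249  0.4467 -0.4942  0.1602  0.7047 -0.735   0.0113]]
dock [ 0.4606  0.1656  0.0089 -0.0014] -0.08300302455956282
[[-0.1337  0.2899  0.8237 -0.1332 -0.1444 -1.2405 -1.58  ]
 [-1.3901 -0.3919 -1.4674 -0.7238  0.149  -0.1395  0.8879]]
toponly [0.4611 0.1633 0.0079 0.0033] 0.19048809329374397
sideonly [ 0.4598  0.167  -0.0072 -0.0083] -0.47778857629627897
```

>>> apply_moves(
  rows=[
    [-0.2,0.1,0.5,0,0,0],
    [-0.4,0.1,2,0,0,0],
    [-0.4,0.1,3.5,0,0,0],
    [-0.4,0.1,4.8,0,0,0],
    [-0.4,0.1,5.6,0,0,0],
    [-0.4,0.1,6,0,0,0],
    [-0.4,0.1,6,0,0,0],
    [-0.4,0.1,6,0,0,0],
  ],
)

```text
t: 11.8
tool_pos: [0.4644, 0.165, 0.1302]
tool_rot: [-0.005, 3.141, 0.001]
contact_force: [0.4, -0.8, -2.9]
opening: 0.0623
```

```bash
python3 - <<'E'
from h import *
b=ctrl.get_image("side")["color"]
cv2.imwrite("pics/j1.png",cv2.resize(b[230:330,215:345],None,fx=6,fy=6,interpolation=cv2.INTER_CUBIC)[:600])
b=ctrl.get_image("top")["color"]
cv2.imwrite("pics/j3.png",cv2.resize(b[205:305,190:260],None,fx=6,fy=6,interpolation=cv2.INTER_CUBIC))
o=ctrl.get_obs();print(o['tool_pos'],o['contact_force'])
E
```

```text
[0.46449052 0.16502234 0.13050461] [ 0.40356632  0.272121   -3.33360281]
```

View pics/j1.png

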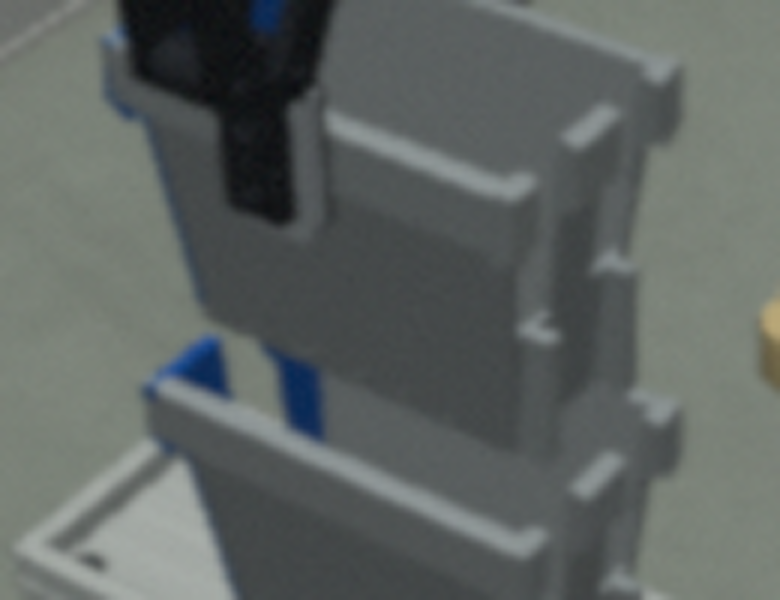

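View pics/j3.png

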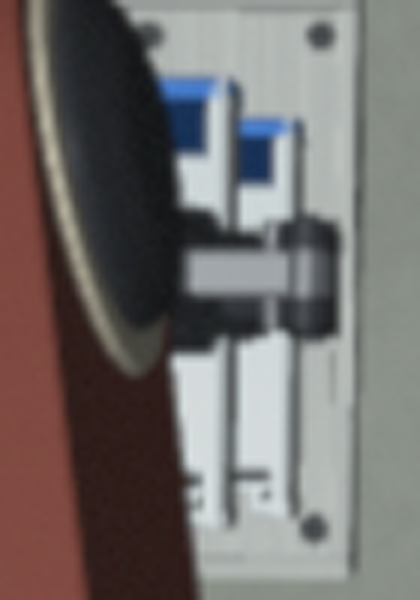

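```bash
python3 - <<'E'
from h import *
np.set_printoptions(precision=4,suppress=True)
F={"bL":(55,31.5,80),"bR":(55,-31.5,80),"gR":(-55,-31.5,80),"gL":(-55,31.5,80),"fbL":(44,18,0)}
def fit3(obs,x0,z):
    M={c:np.array([F[k] for k,_ in l])/1e3 for c,l in obs.items()}
    U={c:np.array([u for _,u in l]) for c,l in obs.items()}
    def f(p):
        R=Ro.from_euler("z",p[2]).as_matrix()
        return np.concatenate([(proj(c,M[c]@R.T+np.r_[p[:2],z])-U[c]).ravel() for c in obs])
    r=least_squares(f,x0); return r.x,f(r.x).reshape(-1,2)
g=lambda o,s,d:[(k,uz(v,o,s)) for k,v in d.items()]
T=(190,205);S=(215,230)
held={"side":g(S,6,{"bL":(103,40),"gL":(510,200),"gR":(683,62),"fbL":(203,305)}),"top":g(T,6,{"bR":(237,80),"gR":(235,526)})}
dock={"side":g(S,6,{"bL":(145,388),"gL":(520,557),"gR":(682,408)}),"top":g(T,6,{"bR":(301,120),"gR":(296,517)})}
for n,o,z in(("held",held,.1032),("dock",dock,.008)):
    p,r=fit3(o,(.46,.164,0),z); print(n,p,np.degrees(p[2]));print(r.T)
E
```

```text
held [0.4618 0.1645 0.001 ] 0.05587245956021963
[[-0.11    0.2156  0.1617  1.5104 -0.3927 -1.6823]
 [-0.9892 -0.4482 -1.2605  0.9733 -1.1064  0.1639]]
dock [ 0.461   0.1652 -0.001 ] -0.056981402617034854
[[-0.1354  0.7658  0.4315 -0.9754 -1.615 ]
 [-1.6475 -0.2117 -1.09   -0.3871  0.4691]]
```

>>> apply_moves(
  rows=[
    [0,0,0.3,0,0,0],
    [0,0,0.6,0,0,0],
    [0,0,0.9,0,0,0],
    [0,0,1.1,0,0,0],
    [0,0,1.3,0,0,0],
    [0,0,1.5,0,0,0],
    [0,0,1.6,0,0,0],
    [0,0,1.7,0,0,0],
    [0,0,1.7,0,0,0],
  ],
)

```text
t: 13.0
tool_pos: [0.4643, 0.165, 0.1131]
tool_rot: [-0.005, 3.141, 0.001]
contact_force: [0.4, -0.5, -2.4]
opening: 0.0624
```

>>> apply_moves(
  rows=[
    [0,0,0.1,0,0,0],
    [0,0,0.2,0,0,0],
    [0,0,0.3,0,0,0],
    [0,0,0.4,0,0,0],
    [0,0,0.4,0,0,0],
  ],
)

```text
t: 13.5
tool_pos: [0.4641, 0.1649, 0.1089]
tool_rot: [-0.005, 3.141, 0.0]
contact_force: [-0.1, 0.0, -3.0]
opening: 0.0624
```

>>> apply_moves(
  rows=[
    [0,0,0.15,0,0,0],
    [0,0,0.3,0,0,0],
    [0,0,0.45,0,0,0],
    [0,0,0.6,0,0,0],
    [0,0,0.75,0,0,0],
    [0,0,0.9,0,0,0],
    [0,0,1,0,0,0],
    [0,0,1,0,0,0],
  ],
)

```text
t: 14.3
tool_pos: [0.464, 0.1649, 0.0987]
tool_rot: [0.005, -3.141, -0.0]
contact_force: [0.1, 0.5, -2.3]
opening: 0.0625
```

```bash
python3 - <<'E'
from h import *
o=ctrl.get_obs();print(o['tool_pos'],o['contact_force'],o['wrist_torque'])
E
```

```text
[0.46414896 0.16497363 0.09889527] [-0.32995131 -0.12556416 -3.43916615] [-0.02112515  0.02282561 -0.0240117 ]
```

>>> apply_moves(
  rows=[
    [0,0,0.1,0,0,0],
    [0,0,0.2,0,0,0],
    [0,0,0.3,0,0,0],
    [0,0,0.4,0,0,0],
    [0,0,0.5,0,0,0],
    [0,0,0.6,0,0,0],
    [0,0,0.6,0,0,0],
  ],
)

```text
t: 15.1
tool_pos: [0.464, 0.1649, 0.0927]
tool_rot: [0.005, -3.141, -0.0]
contact_force: [-0.3, -0.0, -2.4]
opening: 0.0626
```

>>> apply_moves(
  rows=[
    [0,0,0.1,0,0,0],
    [0,0,0.2,0,0,0],
    [0,0,0.3,0,0,0],
    [0,0,0.4,0,0,0],
    [0,0,0.5,0,0,0],
    [0,0,0.5,0,0,0],
  ],
)

```text
t: 15.7
tool_pos: [0.4639, 0.1649, 0.0874]
tool_rot: [0.005, -3.141, -0.0]
contact_force: [1.1, 0.7, -2.0]
opening: 0.0626
```

>>> apply_moves(
  rows=[
    [0,0,0.1,0,0,0],
    [0,0,0.2,0,0,0],
    [0,0,0.3,0,0,0],
    [0,0,0.4,0,0,0],
    [0,0,0.4,0,0,0],
  ],
)

```text
t: 16.2
tool_pos: [0.4637, 0.1649, 0.0832]
tool_rot: [0.005, -3.141, -0.0]
contact_force: [0.7, 0.4, -2.7]
opening: 0.0622
```

>>> apply_moves(
  rows=[
    [0,0,0.1,0,0,0],
    [0,0,0.2,0,0,0],
    [0,0,0.3,0,0,0],
    [0,0,0.3,0,0,0],
  ],
)

```text
t: 16.6
tool_pos: [0.4636, 0.1649, 0.08]
tool_rot: [0.005, -3.14, -0.0]
contact_force: [0.0, 0.2, -2.7]
opening: 0.0625
```

```bash
python3 - <<'E'
from h import *
for i in range(3):
    ctrl.get_image("side");o=ctrl.get_obs();print(o['tool_pos'],o['contact_force'],o['wrist_torque'])
E
```

```text
[0.46374864 0.16486396 0.08025199] [-0.04543684  0.05642699 -2.96235156] [ 0.0442163  -0.00530125  0.04145905]
[0.46375229 0.16488035 0.08027852] [ 0.41691685  0.14884945 -4.06048659] [ 0.05223942  0.01911282 -0.00161997]
[0.46375452 0.16488287 0.08028489] [ 0.04747334  0.23696913 -3.53410702] [-0.0242315  -0.01515131  0.02632833]
```

>>> apply_moves(
  rows=[
    [0,0,0.1,0,0,0],
    [0,0,0.2,0,0,0],
    [0,0,0.3,0,0,0],
    [0,0,0.3,0,0,0],
  ],
)

```text
t: 17.25
tool_pos: [0.4636, 0.1649, 0.077]
tool_rot: [0.005, -3.14, -0.0]
contact_force: [-0.5, -0.5, -2.5]
opening: 0.0623
```

>>> apply_moves(
  rows=[
    [0,0,0.1,0,0,0],
    [0,0,0.2,0,0,0],
    [0,0,0.3,0,0,0],
    [0,0,0.3,0,0,0],
  ],
)

```text
t: 17.65
tool_pos: [0.4634, 0.1648, 0.0738]
tool_rot: [0.005, -3.14, 0.0]
contact_force: [-0.8, -0.8, -2.6]
opening: 0.0621
```

>>> apply_moves(
  rows=[
    [0,0,0.1,0,0,0],
    [0,0,0.2,0,0,0],
    [0,0,0.2,0,0,0],
  ],
)

```text
t: 17.95
tool_pos: [0.4632, 0.1648, 0.0716]
tool_rot: [0.005, -3.14, 0.0]
contact_force: [0.9, 0.4, -3.3]
opening: 0.0625
```

>>> apply_moves(
  rows=[
    [0,0,0.05,0,0,0],
    [0,0,0.1,0,0,0],
    [0,0,0.1,0,0,0],
  ],
)

```text
t: 18.25
tool_pos: [0.4632, 0.1648, 0.0705]
tool_rot: [0.005, -3.14, 0.0]
contact_force: [0.4, 1.8, -3.4]
opening: 0.0624
```

>>> apply_moves(
  rows=[
    [0,0,0.05,0,0,0],
    [0,0,0.1,0,0,0],
    [0,0,0.1,0,0,0],
  ],
)

```text
t: 18.55
tool_pos: [0.4633, 0.1648, 0.0695]
tool_rot: [0.005, -3.14, 0.0]
contact_force: [0.0, 0.0, -3.0]
opening: 0.0621
```

>>> apply_moves(
  rows=[
    [0,0,0.05,0,0,0],
    [0,0,0.1,0,0,0],
    [0,0,0.1,0,0,0],
  ],
)

```text
t: 18.85
tool_pos: [0.4636, 0.1648, 0.0692]
tool_rot: [0.005, -3.14, 0.0]
contact_force: [-0.8, -0.5, 2.1]
opening: 0.062
```

```bash
python3 - <<'E'
from h import *
b=ctrl.get_image("side")["color"]
cv2.imwrite("pics/k1.png",cv2.resize(b[250:350,215:345],None,fx=6,fy=6,interpolation=cv2.INTER_CUBIC)[:600])
o=ctrl.get_obs();print(o['tool_pos'],o['contact_force'],o['wrist_torque'])
E
```

```text
[0.46364453 0.16479321 0.06910394] [-2.20775018 -0.49794417  2.99580984] [-0.18407496  0.25238755 -0.00938036]
```

View pics/k1.png

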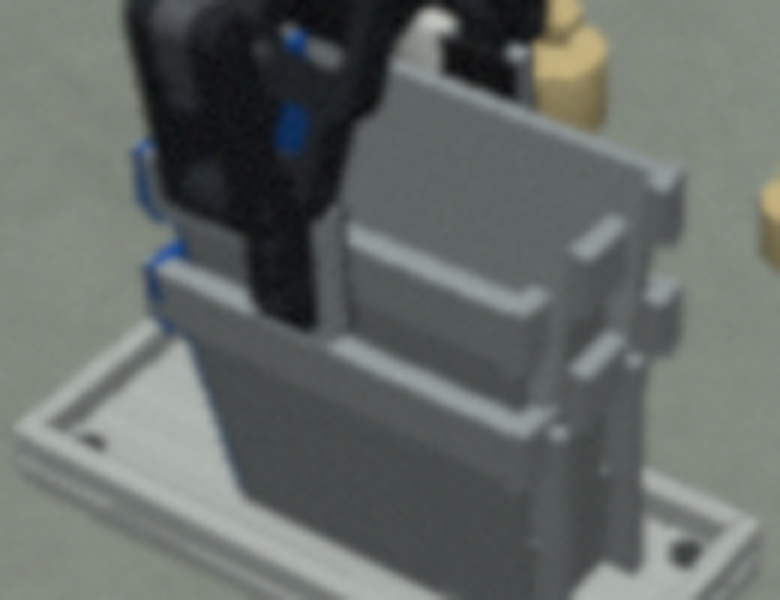

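>>> apply_moves(
  rows=[
    [0,0,0.05,0,0,0],
    [0,0,0.05,0,0,0],
    [0,0,0.05,0,0,0],
  ],
)

```text
t: 19.3
tool_pos: [0.4639, 0.1648, 0.0691]
tool_rot: [0.005, -3.141, 0.0]
contact_force: [-1.8, -0.5, 4.6]
opening: 0.0623
```

```bash
python3 - <<'E'
from h import *
for i in range(2):
    ctrl.get_image("side");o=ctrl.get_obs();print(o['tool_pos'],o['contact_force'],o['wrist_torque'])
E
```

```text
[0.46388286 0.16482482 0.06908483] [-3.18941199 -0.683745    4.40462622] [-0.24721612  0.50063279 -0.01791169]
[0.46387653 0.16479328 0.06908713] [-1.84549696 -0.50931978  5.49394079] [-0.25795302  0.48550889 -0.03310497]
```

The height stays at 69.1 mm as force builds, against 69.3 mm predicted for home, so the tote is seated. Now I'll release.

>>> apply_moves(
  rows=[
    [0,0,0,0,0,0],
    [0,0,0,0,0,0],
    [0,0,0,0,0,0],
    [0,0,0,0,0,0],
    [0,0,0,0,0,0],
    [0,0,0,0,0,0],
    [0,0,0,0,0,0],
    [0,0,0,0,0,0],
  ],
  grip=0,
)

```text
t: 20.3
tool_pos: [0.4639, 0.1648, 0.0691]
tool_rot: [0.005, -3.141, 0.0]
contact_force: [0.1, -0.2, 0.3]
opening: 0.0855
```

```bash
python3 - <<'E'
from h import *
b=ctrl.get_image("side")["color"]
cv2.imwrite("pics/l1.png",cv2.resize(b[250:350,215:345],None,fx=6,fy=6,interpolation=cv2.INTER_CUBIC)[:600])
o=ctrl.get_obs();print(o['tool_pos'],o['contact_force'],o['opening'])
E
```

```text
[0.4638926  0.1648227  0.06907931] [-0.51944046 -0.16698914  0.09064011] 0.08496184912253492
```

View pics/l1.png

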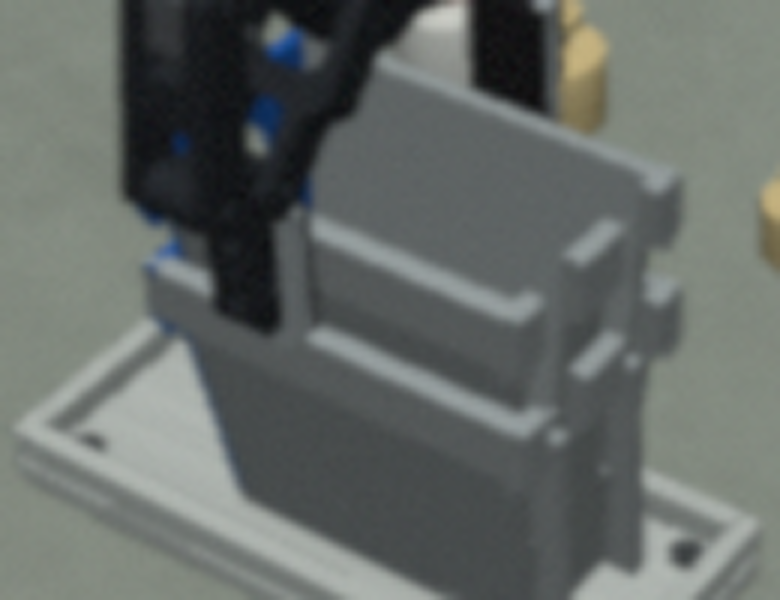

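>>> apply_moves(
  rows=[
    [0,0,-0.5,0,0,0],
    [0,0,-1.5,0,0,0],
    [0,0,-3,0,0,0],
    [0,0,-5,0,0,0],
    [0,0,-7.5,0,0,0],
    [0,0,-10,0,0,0],
    [0,0,-12.5,0,0,0],
    [0,0,-14.5,0,0,0],
    [0,-1,-15.5,0,0,0],
    [0,-4,-16,0,0,0],
    [0,-7.5,-16,0,0,0],
    [0,-11,-16,0,0,0],
    [0,-14.5,-16,0,0,0],
    [0,-17,-16,0,0,0],
    [0,-18,-16,0,0,0],
    [0,-18,-16,0,0,0],
    [0,-18,-16,0,0,0],
  ],
)

```text
t: 22.15
tool_pos: [0.4645, -0.0147, 0.2292]
tool_rot: [0.005, -3.141, -0.001]
contact_force: [-0.1, -0.7, -0.3]
opening: 0.0854
```

```bash
python3 - <<'E'
from h import *
b=ctrl.get_image("side")["color"]; t=ctrl.get_image("top")["color"]
cv2.imwrite("pics/m1.png",cv2.resize(b[225:355,205:355],(750,600)))
A=cv2.resize(t[190:310,190:260],(350,600),interpolation=cv2.INTER_CUBIC);cv2.imwrite("pics/m2.png",A)
S0=cv2.imread("pics/side0.png"); print(ctrl.get_obs()['contact_force'],ctrl.get_obs()['t'])
d=cv2.absdiff(b,S0).max(2)
for n,r in(("bottle",(235,270,278,302)),("w1",(248,274,298,318)),("w2",(274,296,340,358))): print(n,d[r[0]:r[1],r[2]:r[3]].max(),d[r[0]:r[1],r[2]:r[3]].mean())
E
```

```text
[ 0.57941154  0.50311477 -0.29816993] 22.35
bottle 63 8.55
w1 63 9.209615384615384
w2 9 4.7272727272727275
```

View pics/m1.png

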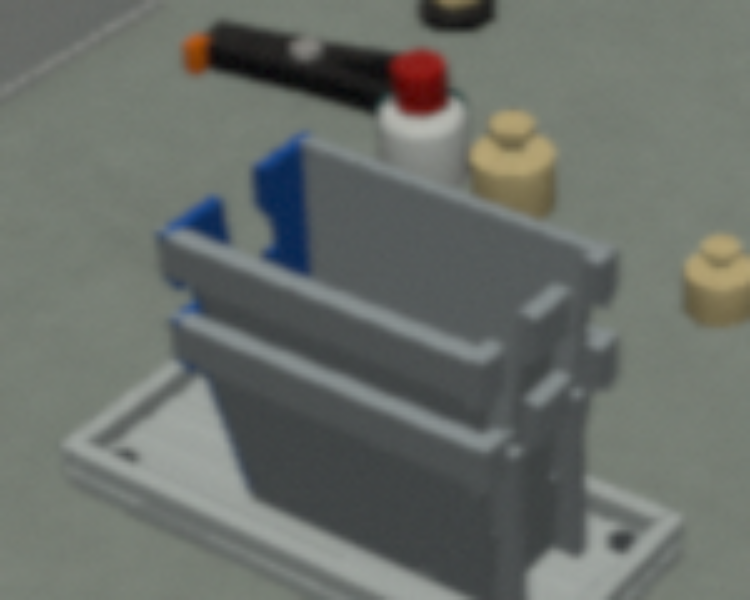

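View pics/m2.png

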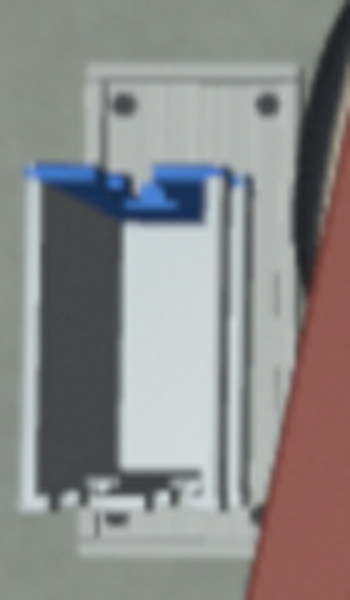

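The side view shows the rims parallel, with about the same gap at both ends (85 and 86 px). Blue is over blue, and the bottle and weights have not moved. Handing in.

```bash
python3 -c "
from station import ctrl
print(ctrl.finish_job())"
```

```text
the job is handed in; nothing more can be done
None
```

The loose tote is nested in the docked one, blue end over blue end. I held it until it was home, released it, and handed the job in with the gripper well clear, at about 22 s.

- **Entry:** the docked tote stood about 14 mm off the dock's centre along −x. The foot went in first time with no rim contact and no noticeable side force.
- **Seating:** the tool stopped at a height of 69.1 mm against 69.3 mm predicted for home. Pressing slightly harder raised the force but not the depth. The pressing force was about 8 N at most, taking off the tote's 3 N weight, so well under the 25 N limit.
- **Last look:** the two rims are parallel with an even gap at both ends. The bottle and both weights look unmoved. An automatic picture comparison confirmed weight 2. It gave no clear answer for the bottle and weight 1, because the nested tote now covers part of those areas.
- **Disagreement:** in the side camera, the open fingertips appeared about 20 mm farther back than the stated tool geometry. I set the grasp height from the pictures instead, and the grip held without slipping. The two cameras also differed by 2–3 mm.

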